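# Close up the walnuts: lid on the ramekin, tilt-out bin shut

## Task

The walnuts have been portioned out, so close everything up again: put the small wooden lid squarely on the glass ramekin that holds the walnuts, so that it sits down on the rim, and push the tilt-out bin of the pine cabinet fully shut. Leave the ramekin standing where it is, without tipping it.

Things in the scene. Friction and masses are not known exactly. Their poses are not given: they have to be found in the camera images.
- lid_knob (a point): Small round wooden lid, lying right way up. From below: tapered plug 10 mm high (50 to 66 mm across), disc 94 mm across, 8 mm thick, upright cylindrical knob 24 mm across, 28 mm high. This point: centre of the knob, on the lid's axis, 32 mm above its underside, 14 mm above the disc; z up. A larger lid, 132 mm across, lies nearby and does not fit.
- ramekin_rim (a point): Loose clear glass ramekin with four walnuts in it, 50 mm high, rim 90 mm across outside, 80 mm inside. This point: centre of its mouth at rim height, z up. With the lid seated (plug inside, disc on the rim) the knob's centre is 22 mm above this point. The walnuts end 15 mm below the rim, clear of the plug. An equal ramekin nearby is empty.
- bin_edge (a point): Front panel of a fixed pine cabinet's tilt-out bin: flat, 260 mm wide, 175 mm high, hinged at its bottom edge; cabinet top 200 mm above the counter. This point: middle of the panel's top edge, outer face, 175 mm from the hinge line (185 mm above the counter when shut). Frame turns with the panel: y along the edge, z up the panel, x into the cabinet (level when shut; the way to push).
- bin (a joint): Opening angle of the tilt-out bin in rad: 0 fully shut (panel upright, against a stop), growing as the top tilts out, 0.7 at most. It stays where it is left (friction); a push of at most 5 N at the top edge moves it.
There are look-alikes about, which are no part of the job. Leave any purple or red look-alike of the part that bears lid_knob alone. Leave any green look-alike of the part that bears ramekin_rim alone.

How it is judged:
By the outcome, as a careful person would: the job done as asked, in the order asked, and still so for the second after the job is handed in, with the robot touching nothing.
It also fails if it takes over 51 s, if anything falls off the work surface, if the arm or the gripper's body presses on something with over 40 N, if the wrist force passes 120 N, or if a joint passes its speed limit or range.

## Robot

A 6-joint arm with a two-finger parallel gripper is mounted at the origin on the work surface. World frame = base frame: x ahead of the robot, y to its left, z up, the work surface at z = 0. Lengths are in m, angles in rad, forces in N, time in s.
With the tool pointing down it reaches from about 0.275 to 0.85 m from the base axis. Payload 19 kg.
Tool frame: the origin (TCP) lies at the very end of the fingers, on their centre line; the grasp point (between the pads) lies 19 mm behind it; z points along the fingers, x is the direction in which the jaws open and shut, and the axes are right-handed (so a half turn about z gives the same grasp; the last joint's range is limited). The gripper opens to 85 mm and grips with 20 to 120 N. Pads are 22 mm wide; open, the fingers measure 114 mm over their backs; the gripper's body (76 mm by 85 mm) begins 54 mm behind the grasp point. The pads swing forward as they close: fully open they stand 13 mm farther back than shut.
Start: joints at [-1.289, 0.15, 1.437, -0, 1.554, -0.134], TCP at [0.232, -0.526, 0.231] pointing down, gripper open.
Joint ranges: [-2.8, 2.8], [-0.68, 2.1], [0.12, 2.68], [-1.39, 4.53], [0.16, 2.79], [-2.81, 2.81]. Speed limits (rad/s): [1.89, 1.89, 2.22, 3.01, 3.01, 3.01].

## Interface

Orientations are given as a unit quaternion [x, y, z, w].
In Python, from bench import * gives the robot as it stands.
- The arm moves only by the tool carry_out, never from a script. Its arguments are lists of equal length, an entry for each row: "hand": the closure, from 0 (fully open) to 1 (shut); "delta_pos": the shift along the world's x, y, z in m, a list of three; "roll": the turn about the world's z in rad. In form: {"hand": [hand, ...], "delta_pos": [[x, y, z], ...], "roll": [roll, ...]}. A call has 1 to 8 rows; each row is the pose to reach, as a shift and turn from the pose measured when the call began; what a row does not reach only later rows make up. A row lasts 1/8 s, in which the tool goes at most 62.5 mm and 10.7 degrees, less where a joint would pass 70% of its speed; a pose out of reach is approached as far as the arm can. A call with a gripper value outside its range is refused whole. The fingers move at their own pace and stop on an object; the grip force is fixed at half the most. Time passes only in rows, so rows that repeat a pose let the fingers close. It gives the time, the measured TCP pose, the force and the opening at its end, in the units of the state.
- observe(): the state, without advancing time (a new reading comes with each control period).
- read_camera(name): name is "scene" or "top" or "wrist"; returns a dict with "image" (420x560x3 uint8, red, green, blue), "vertical_fov" (degrees; the focal length in pixels is half the picture's height over the tangent of half this angle, whatever the lens; pixels are square), "cx", "cy" (the principal point, pixels), "k1" (the pictures are not rectified: a ray, as slopes to the right and down, at radius r is drawn at 1 + k1 r^2 times it, then the intrinsics apply), "extrinsics" (4x4, takes a point from world to camera coordinates). Camera axes: x right, y down, z forward; pixel columns grow to the right and rows downward; lengths in m; the calibration is good to about 2 mm. A picture is of the moment at which its call begins. There is no depth.
- job_done(): hands the job in, once; it reports no verdict.
Trained networks look in the newest picture that a camera, given by its name, has taken for a name from the list of things; names that differ only in an ending like _2 or _b are one class to them, and where a whole thing is asked for, a point or a joint stands for the part that bears it (a point fixed in the world has none). Each returns a list of dicts, best first, with "score" (0 to 1); they miss things now and then, are a little off and sometimes report something else, mostly with a low value. They report only what shows in the picture. A call takes as long as a camera call. They do not tell look-alikes from the thing itself.
- spot_in(camera, label): "extent" ([left, top, width, height] in pixels, round what is visible of it).
The state is a dict: "t": time; "joints": joint angles; "qd": joint speeds; "effort": joint torques, N m; "tcp_pos": TCP position; "eef_rot": TCP orientation; "wrist_force": force on the tool from outside, world axes, zero at the start; "wrist_torque": the same for the moment, N m; "grip_width": finger opening in m.
Only numpy, scipy, OpenCV 4.12 (cv2) and the standard library are available. Lean on these libraries where they do the work, as an engineer would, in place of code of your own. Each camera call takes 0.05 s, during which the arm holds its last target.

## Working session

There is one attempt and no reset: what is moved stays moved. The work goes in short steps, Python scripts to look and compute and a tool call to move; the robot and the scene stay as the last step left them, time stands still between calls to the robot, and variables do not carry over. Pictures are saved under pics/ and viewed, and the job is handed in when it is done.

Besides the shell and the picture viewer there is one more tool, called after ">>>" as name([rows], argument=value, ...), one row to a line, values as JSON. carry_out: Moves the arm, as the interface text tells. Its arguments: {"type":"object","properties":{"hand":{"type":"array","items":{"type":"number"}},"delta_pos":{"type":"array","items":{"type":"array","items":{"type":"number"}}},"roll":{"type":"array","items":{"type":"number"}}},"required":["hand","delta_pos","roll"]}

```bash
ls; mkdir -p pics; cat > h.py <<'E'
from bench import *
import numpy as np, cv2
def cam(n,save=None):
    c=read_camera(n)
    if save: cv2.imwrite('pics/'+save,c['image'][:,:,::-1])
    return c
def K(c):
    f=210/np.tan(np.radians(c['vertical_fov'])/2)
    return np.array([[f,0,c['cx']],[0,f,c['cy']],[0,0,1.]]),np.array([c['k1'],0,0,0,0.])
def ray(c,uv):
    k,d=K(c);p=cv2.undistortPoints(np.array([[uv]],float),k,d)[0,0]
    E=np.array(c['extrinsics']);R=E[:3,:3];o=-R.T@E[:3,3]
    return o,R.T@np.array([p[0],p[1],1])
def atz(c,uv,z):
    o,v=ray(c,uv);return o+v*(z-o[2])/v[2]
def proj(c,P):
    k,d=K(c);E=np.array(c['extrinsics']);r,_=cv2.Rodrigues(E[:3,:3])
    return cv2.projectPoints(np.array(P,float).reshape(-1,3),r,E[:3,3],k,d)[0][:,0]
E
python3 - <<'E'
from h import *
for n in ['scene','top','wrist']:
    c=cam(n,n+'0.png')
    print(n,c['vertical_fov'],c['cx'],c['cy'],c['k1'],np.round(c['extrinsics'],3).tolist())
    for l in ['lid_knob','ramekin_rim','bin_edge','bin']:
        print(l,[(np.round(d['extent']).tolist(),round(d['score'],2)) for d in spot_in(n,l)])
print(observe())
E
```

```text
pics
scene 47.98324854481018 273.98093437253345 205.3573283214722 -0.07627710189913456 [[-0.098, 0.995, 0.009, 0.109], [0.723, 0.077, -0.687, -0.308], [-0.684, -0.06, -0.727, 1.541], [0.0, 0.0, 0.0, 1.0]]
lid_knob [([156.0, 244.0, 43.0, 37.0], 0.92), ([169.0, 301.0, 46.0, 41.0], 0.85)]
ramekin_rim [([280.0, 204.0, 40.0, 36.0], 0.78), ([212.0, 142.0, 32.0, 34.0], 0.69)]
bin_edge [([380.0, 172.0, 90.0, 132.0], 0.79)]
bin [([386.0, 173.0, 82.0, 128.0], 0.75)]
top 47.748389533130506 280.2766817198837 210.23698321748117 0.054172547976625574 [[0.002, -1.0, 0.017, -0.065], [-0.987, -0.005, -0.159, 0.57], [0.159, -0.016, -0.987, 1.326], [0.0, 0.0, 0.0, 1.0]]
lid_knob [([334.0, 173.0, 33.0, 30.0], 0.9), ([384.0, 164.0, 34.0, 32.0], 0.81), ([312.0, 126.0, 31.0, 25.0], 0.75)]
ramekin_rim [([318.0, 290.0, 31.0, 33.0], 0.92)]
bin_edge [([129.0, 148.0, 57.0, 103.0], 0.7)]
bin [([132.0, 148.0, 52.0, 106.0], 0.7)]
wrist 59.21418320695006 279.63960880618197 209.8570271329344 -0.08673466065439225 [[0.403, -0.915, 0.001, -0.575], [-0.865, -0.381, 0.328, -0.043], [-0.3, -0.133, -0.945, 0.38], [0.0, 0.0, 0.0, 1.0]]
lid_knob []
ramekin_rim [([0.0, 0.0, 48.0, 30.0], 0.97)]
bin_edge []
bin []
{'t': 0.75, 'joints': array([-1.28895887e+00,  1.50465731e-01,  1.43738945e+00,  9.68758368e-06,
        1.55376244e+00, -1.34001143e-01]), 'qd': array([-2.62392092e-04, -1.02507286e-04, -5.15225193e-05, -3.51738620e-04,
        1.93146046e-04, -2.09967909e-04]), 'effort': array([ 2.94390175e-04, -7.12710071e+01, -5.71008718e+01, -2.25327999e-04,
        1.31026216e-03, -1.24532141e-05]), 'tcp_pos': array([ 0.23225506, -0.52598873,  0.23129135]), 'eef_rot': array([ 8.37841587e-01, -5.45913432e-01, -6.29377238e-06, -1.18202858e-05]), 'wrist_force': array([-0.05596714,  0.05770803,  0.61954481]), 'wrist_torque': array([ 0.06423166, -0.02747099, -0.01575444]), 'grip_width': 0.08509008765458155}
```

View pics/scene0.png

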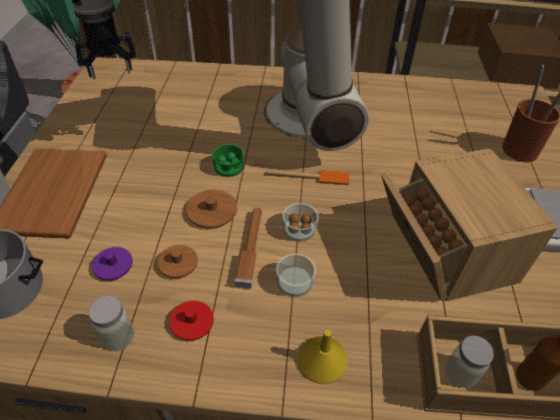

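View pics/top0.png

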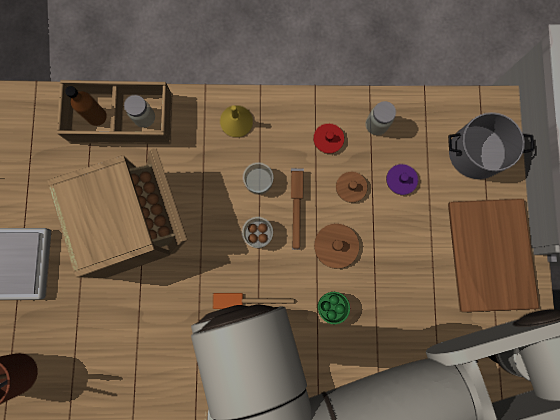

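View pics/wrist0.png

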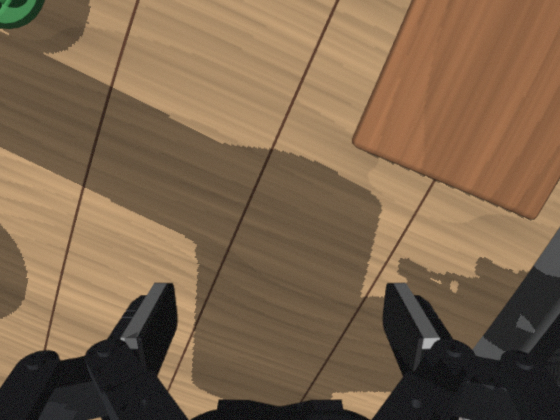

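The scene picture shows these candidates:
- **Lids:** small wooden at scene (178,261) / top (352,187), large wooden at scene (211,209), purple at (112,264), red at (191,320). The small wooden one fits.
- **Ramekins:** walnuts at scene (300,222) / top (258,233), empty at (296,275), green at (229,160). The walnut one fits.

Next I'll make enlarged crops and measure.

```bash
python3 - <<'E'
from h import *
s=cam('scene');t=cam('top')
a=cv2.resize(s['image'][185:300,150:330],None,fx=3.3,fy=3.3,interpolation=cv2.INTER_CUBIC)
b=cv2.resize(t['image'][145:275,120:385],None,fx=3,fy=3,interpolation=cv2.INTER_CUBIC)
cc=cv2.resize(s['image'][150:310,370:550],None,fx=3.3,fy=3.3,interpolation=cv2.INTER_CUBIC)
for n,i in zip('abc',(a,b,cc)): cv2.imwrite(f'pics/crop_{n}.png',i[:,:,::-1])
E
```

```text
(no output)
```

View pics/crop_a.png

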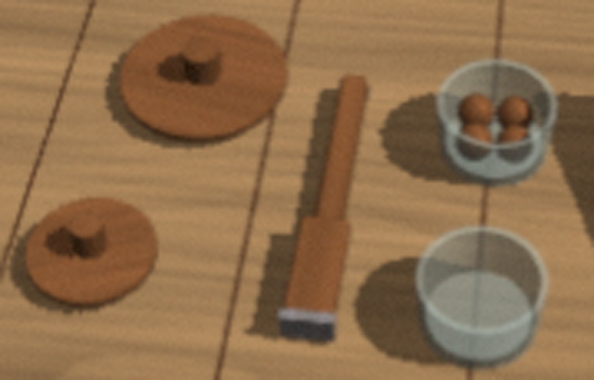

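View pics/crop_b.png

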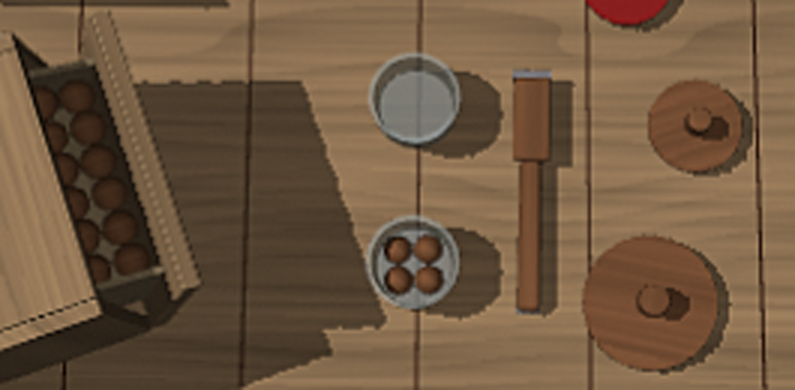

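View pics/crop_c.png

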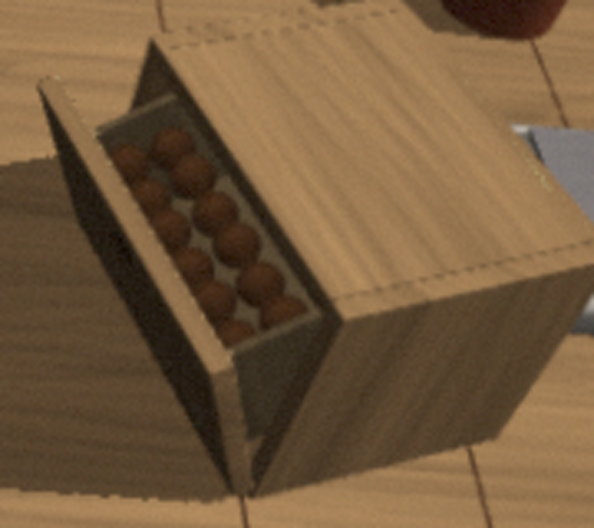

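```bash
cat >> h.py <<'E'
def tri(obs):
    A=np.zeros((3,3));b=np.zeros(3)
    for c,uv in obs:
        o,v=ray(c,uv);v=v/np.linalg.norm(v);M=np.eye(3)-np.outer(v,v);A+=M;b+=M@o
    return np.linalg.solve(A,b)
def circ(p,r,n=40):
    a=np.linspace(0,2*np.pi,n);return np.stack([p[0]+r*np.cos(a),p[1]+r*np.sin(a),p[2]+0*a],1)
E
python3 - <<'E'
from h import *
s=cam('scene');t=cam('top')
S=lambda x,y:(150+(x+.5)/3.3-.5,185+(y+.5)/3.3-.5)
T=lambda x,y:(120+(x+.5)/3-.5,145+(y+.5)/3-.5)
C=lambda x,y:(370+(x+.5)/3.3-.5,150+(y+.5)/3.3-.5)
for nm,u,v,z in [('disc',S(92,252),T(695.5,126.5),.016),('knobtop',S(90,222),T(699,119),.046),('rim',S(496.5,104),T(415,261),.05),
  ('binA far-inner(robot side)',C(40,82),T(190,285),.16),('binB',C(225,362),T(97,15),.16),('cabcorner1',C(153,40),T(97,312),.2),('cabcorner2',C(340,308),T(10,35),.2),]:
    print(nm,tri([(s,u),(t,v)]).round(4),'scene',atz(s,u,z)[:2].round(4),'top',atz(t,v,z)[:2].round(4))
E
```

```text
disc [ 0.6476 -0.2752  0.0112] scene [ 0.651  -0.2728] top [ 0.6467 -0.2752]
knobtop [ 0.6474 -0.2722  0.0464] scene [ 0.6471 -0.2708] top [ 0.6478 -0.2737]
rim [0.5073 0.0029 0.047 ] scene [0.5099 0.0045] top [0.507  0.0013]
binA far-inner(robot side) [0.4713 0.1878 0.1722] scene [0.4582 0.1878] top [0.4726 0.193 ]
binB [0.7095 0.2796 0.1763] scene [0.6966 0.2859] top [0.7143 0.2836]
cabcorner1 [0.4461 0.2618 0.1965] scene [0.4504 0.2598] top [0.4459 0.2618]
cabcorner2 [0.6832 0.3451 0.2026] scene [0.681 0.346] top [0.6839 0.3462]
```

```bash
cat > ov.py <<'E'
from h import *
def overlay(c,items,box,f,name):
    x0,y0,x1,y1=box
    im=cv2.resize(c['image'][y0:y1,x0:x1],None,fx=f,fy=f,interpolation=cv2.INTER_CUBIC)[:,:,::-1].copy()
    for P,col in items:
        q=(proj(c,P)-[x0,y0]+.5)*f-.5
        cv2.polylines(im,[np.round(q*8).astype(int)],False,col,1,cv2.LINE_AA,3)
    return im
E
python3 - <<'E'
from ov import *
s=cam('scene');t=cam('top')
L=(.647,-.2735);R=(.508,.003)
it=[(circ((*L,.018),.047),(0,255,0)),(circ((*L,.046),.012),(255,255,0)),(circ((*R,.05),.045),(0,255,0)),(circ((*R,.05),.04),(255,0,0))]
ims=[]
for c,bs in ((s,[(150,235,210,295),(275,190,335,250)]),(t,[(325,160,385,220),(230,200,290,260)])):
    ims.append(np.hstack([overlay(c,it,b,5,'') for b in bs]))
cv2.imwrite('pics/ov1.png',np.vstack(ims))
E
```

```text
(no output)
```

View pics/ov1.png

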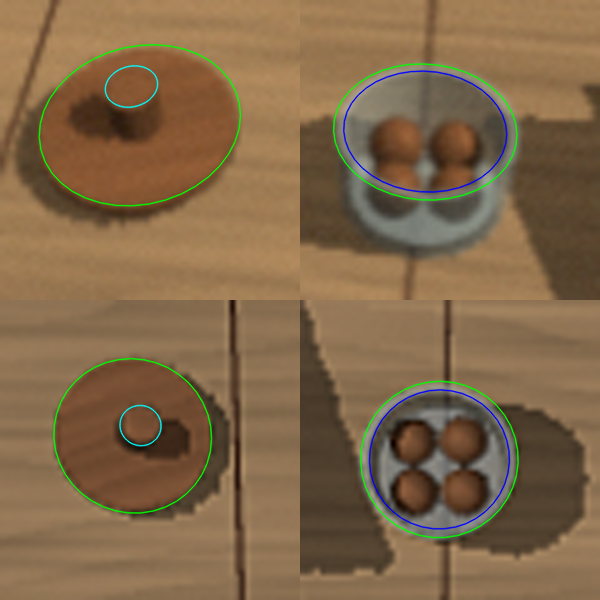

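The overlay agrees with both cameras to about 2 mm: lid at (0.647,-0.2735), ramekin at (0.508,0.003). Moving above the lid.

>>> carry_out([
  [0.05,0.03,-0.01],
  [0.1,0.06,-0.02],
  [0.15,0.09,-0.03],
  [0.2,0.12,-0.05],
  [0.25,0.15,-0.06],
  [0.3,0.18,-0.07],
  [0.35,0.21,-0.08],
  [0.4,0.245,-0.09],
], hand=[0,0,0,0,0,0,0,0], roll=[0,0,0,0,0,0,0,0])

```text
t: 2.05
tcp_pos: [0.6337, -0.2799, 0.1409]
eef_rot: [0.838, -0.546, 0.0, 0.0]
wrist_force: [0.3, -0.9, 0.2]
grip_width: 0.0855
```

```bash
python3 - <<'E'
from ov import *
w=cam('wrist')
L=(.647,-.2735)
print(observe()['tcp_pos'])
it=[(circ((*L,.018),.047),(0,255,0)),(circ((*L,.046),.012),(255,255,0))]
cv2.imwrite('pics/w1.png',overlay(w,it,(0,0,560,420),1,''))
E
```

```text
[ 0.63797829 -0.27482293  0.13890695]
```

View pics/w1.png

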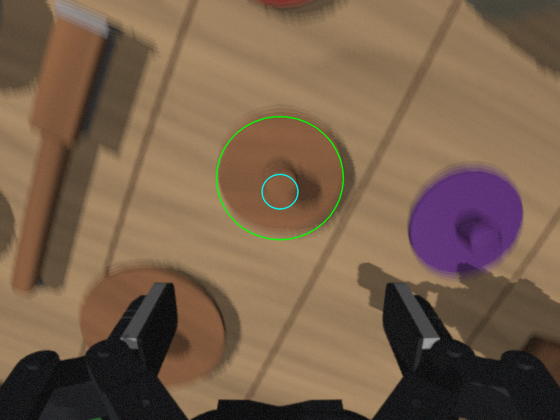

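>>> carry_out([
  [0.01,0.003,-0.03],
  [0.01,0.003,-0.06],
  [0.01,0.003,-0.07],
  [0.01,0.003,-0.07],
], hand=[0,0,0,0], roll=[0,0,0,0])

```text
t: 2.6
tcp_pos: [0.6479, -0.2719, 0.069]
eef_rot: [0.839, -0.545, -0.001, -0.001]
wrist_force: [0.3, 0.2, -0.5]
grip_width: 0.0854
```

```bash
python3 - <<'E'
from ov import *
w=cam('wrist')
L=(.647,-.2735)
print(observe()['tcp_pos'])
it=[(circ((*L,.018),.047),(0,255,0)),(circ((*L,.046),.012),(255,255,0))]
cv2.imwrite('pics/w2.png',overlay(w,it,(0,0,560,420),1,''))
E
```

```text
[ 0.6481594  -0.27219391  0.06992912]
```

View pics/w2.png

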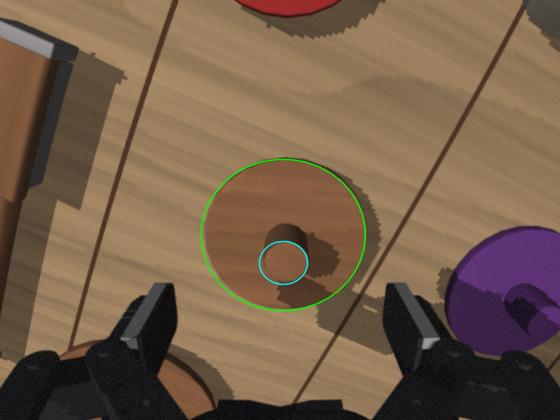

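>>> carry_out([
  [-0.001,-0.0015,-0.03],
  [-0.001,-0.0015,-0.047],
  [-0.001,-0.0015,-0.047],
  [-0.001,-0.0015,-0.047],
  [-0.001,-0.0015,-0.047],
  [-0.001,-0.0015,-0.047],
  [-0.001,-0.0015,-0.047],
  [-0.001,-0.0015,-0.047],
], hand=[0,0,0,1,1,1,1,1], roll=[0,0,0,0,0,0,0,0])

```text
t: 3.65
tcp_pos: [0.6475, -0.2738, 0.0237]
eef_rot: [0.839, -0.545, 0.0, -0.001]
wrist_force: [-1.1, 1.3, 5.6]
grip_width: 0.022
```

>>> carry_out([
  [0,0,0],
  [0,0,0],
  [0,0,0.03],
  [0,0,0.06],
  [0,0,0.09],
  [0,0,0.09],
], hand=[1,1,1,1,1,1], roll=[0,0,0,0,0,0])

```text
t: 4.4
tcp_pos: [0.6483, -0.2743, 0.1163]
eef_rot: [0.839, -0.545, 0.002, -0.001]
wrist_force: [-0.0, -0.3, -1.4]
grip_width: 0.0222
```

```bash
python3 - <<'E'
from ov import *
w=cam('wrist','w3.png')
o=observe();print(o['tcp_pos'],o['grip_width'],o['wrist_force'])
E
```

```text
[ 0.64773566 -0.27394008  0.11438491] 0.02167185536844402 [-0.41878481  0.55218248 -2.58226203]
```

View pics/w3.png

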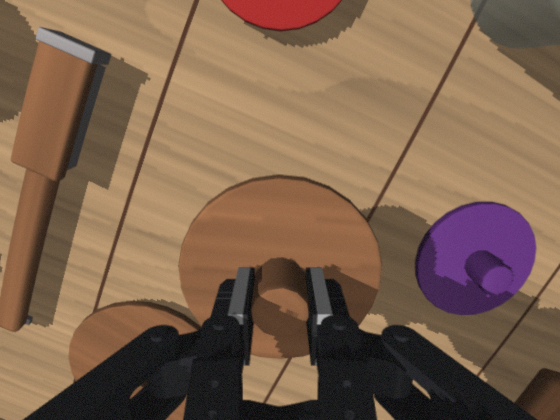

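```bash
python3 - <<'E'
from ov import *
w=cam('wrist');p=observe()['tcp_pos'];print(p)
it=[(circ((p[0],p[1],p[2]-.0235+.018),.047),(0,255,0))]
s=cam('scene')
a=overlay(w,it,(140,140,420,420),2,'');b=overlay(s,it,(130,190,230,290),5.6,'')
cv2.imwrite('pics/w4.png',cv2.resize(np.hstack([a,b]),None,fx=.7,fy=.7))
E
```

```text
[ 0.64726874 -0.27376221  0.11318638]
```

View pics/w4.png

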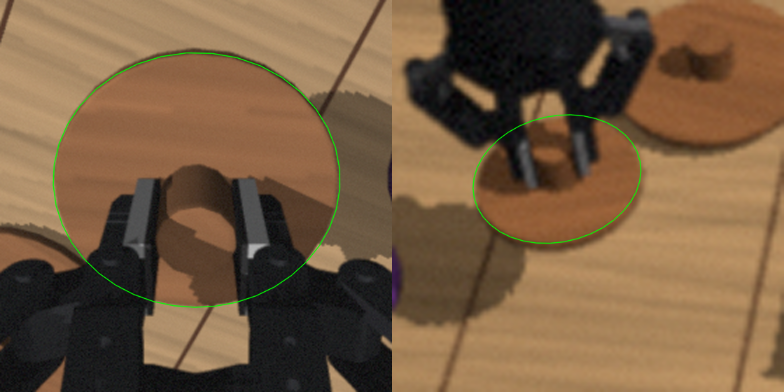

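Lid held level and centred. Carrying it above the walnut ramekin.

>>> carry_out([
  [-0.015,0.03,0.01],
  [-0.038,0.075,0.01],
  [-0.06,0.12,0.01],
  [-0.085,0.17,0.01],
  [-0.108,0.215,0.01],
  [-0.128,0.255,0.01],
  [-0.139,0.277,0.01],
  [-0.139,0.277,0.01],
], hand=[1,1,1,1,1,1,1,1], roll=[0,0,0,0,0,0,0,0])

```text
t: 5.55
tcp_pos: [0.5071, 0.0047, 0.1219]
eef_rot: [0.839, -0.544, -0.001, -0.001]
wrist_force: [0.7, 0.2, -1.0]
grip_width: 0.0221
```

>>> carry_out([
  [0,0,-0.01],
  [0,0,-0.01],
], hand=[1,1], roll=[0,0])

```text
t: 5.8
tcp_pos: [0.5067, 0.0041, 0.1103]
eef_rot: [0.839, -0.544, -0.002, -0.0]
wrist_force: [-0.4, 0.8, -1.5]
grip_width: 0.0223
```

```bash
cat > chk.py <<'E'
from ov import *
import sys
R=(.508,.003)
w=cam('wrist');s=cam('scene');t=cam('top');o=observe();p=o['tcp_pos'];print(p,o['grip_width'],o['wrist_force'])
it=[(circ((p[0],p[1],p[2]-.0235+.018),.047),(0,255,0)),(circ((*R,.05),.045),(255,0,0))]
a=overlay(w,it,(80,60,500,420),1,'');b=overlay(s,it,(250,160,350,260),3.6,'');d=overlay(t,it,(208,180,308,280),3.6,'')
cv2.imwrite('pics/'+sys.argv[1],cv2.resize(np.hstack([a,b,d]),None,fx=.7,fy=.7))
E
python3 chk.py c1.png
```

```text
[0.5072378  0.00415912 0.11158705] 0.022136836743588597 [ 0.68487278  0.32086383 -1.03585577]
```

View pics/c1.png

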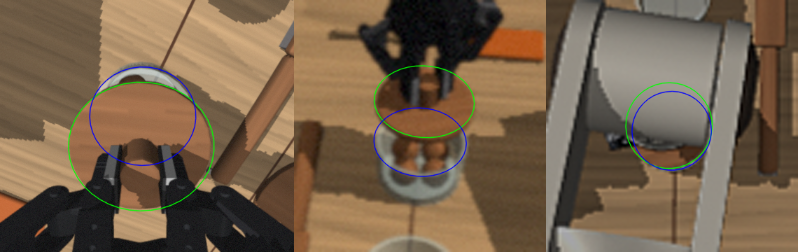

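```bash
python3 - <<'E'
from ov import *
w=cam('wrist');s=cam('scene')
it=[(circ((.508,.003,.05),.045),(255,0,0)),(circ((.508,.003,.05),.040),(0,255,255))]
cv2.imwrite('pics/z1.png',np.hstack([overlay(w,it,(190,140,380,215),3,'')[:225],overlay(s,it,(275,190,330,265),3,'')[:225]]))
E
```

```text
(no output)
```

View pics/z1.png

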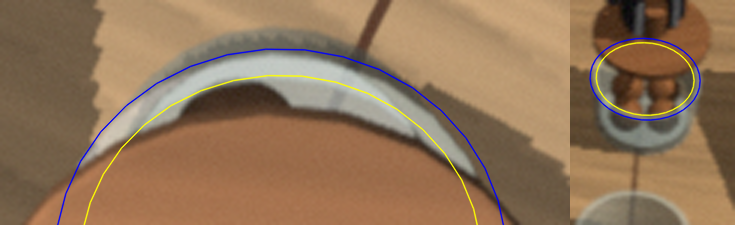

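>>> carry_out([
  [0.0005,0,-0.015],
  [0.0005,0,-0.03],
  [0.0005,0,-0.038],
  [0.0005,0,-0.043],
  [0.0005,0,-0.045],
  [0.0005,0,-0.045],
], hand=[1,1,1,1,1,1], roll=[0,0,0,0,0,0])

```text
t: 6.8
tcp_pos: [0.5079, 0.0043, 0.067]
eef_rot: [0.839, -0.544, -0.001, -0.001]
wrist_force: [-0.0, 0.2, -0.7]
grip_width: 0.0218
```

```bash
python3 chk.py c2.png
```

```text
[0.50796627 0.00430703 0.06719403] 0.0222453582501729 [-0.291795    0.68539129 -1.03849656]
```

View pics/c2.png

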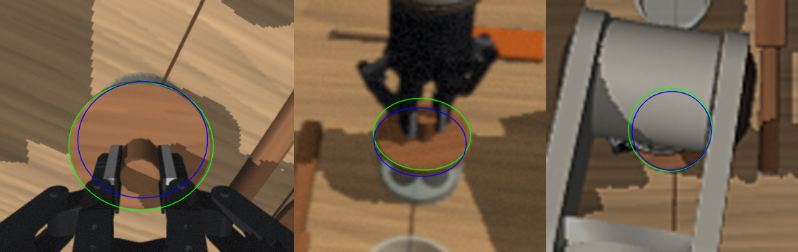

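Plug is in the mouth with no contact force. Lowering the last millimetres gently.

>>> carry_out([
  [0,0,-0.002],
  [0,0,-0.003],
  [0,0,-0.0035],
  [0,0,-0.0035],
], hand=[1,1,1,1], roll=[0,0,0,0])

```text
t: 7.45
tcp_pos: [0.508, 0.0043, 0.0639]
eef_rot: [0.839, -0.544, -0.001, -0.001]
wrist_force: [-3.3, -0.1, 4.2]
grip_width: 0.0221
```

>>> carry_out([
  [0,0,0],
  [0,0,0],
  [0,0,0],
  [0,0,0],
  [0,0,0],
  [0,0,0.02],
  [0,0,0.06],
  [0,0,0.08],
], hand=[0.6,0.5,0.3,0,0,0,0,0], roll=[0,0,0,0,0,0,0,0])

```text
t: 8.45
tcp_pos: [0.5085, 0.0043, 0.1459]
eef_rot: [0.839, -0.544, 0.0, -0.002]
wrist_force: [0.0, 0.6, -0.1]
grip_width: 0.0853
```

```bash
python3 - <<'E'
from ov import *
w=cam('wrist');s=cam('scene');o=observe();print(o['tcp_pos'],o['grip_width'],o['wrist_force'])
R=(.508,.0043)
it=[(circ((*R,.058),.047),(0,255,0)),(circ((*R,.086),.012),(255,255,0)),(circ((*R,0.),.03),(255,0,0))]
a=overlay(w,it,(80,60,500,420),1,'');b=overlay(s,it,(260,180,340,260),4.5,'')
cv2.imwrite('pics/r1.png',np.hstack([a,b]))
E
```

```text
[0.50893716 0.00420045 0.14612261] 0.08554368986547554 [-0.0440407   0.12249412 -0.75026343]
```

View pics/r1.png

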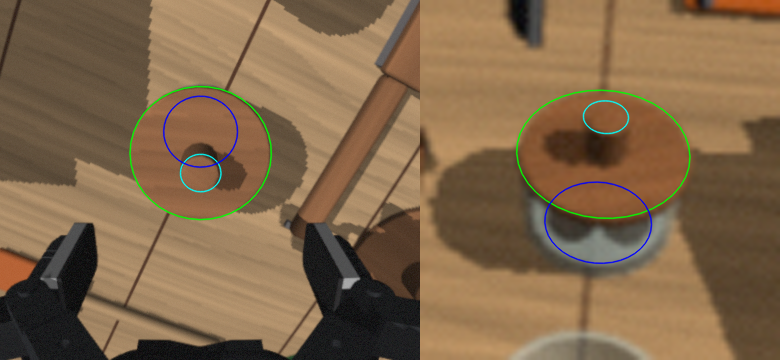

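Lid is seated level at the right height. Now to the bin: rise, close the fingers and move in front of the panel.

>>> carry_out([
  [0,0,0.04],
  [0.02,0.035,0.06],
  [0.05,0.085,0.06],
  [0.075,0.13,0.06],
  [0.102,0.174,0.06],
  [0.102,0.174,0.04],
  [0.102,0.174,0.004],
  [0.102,0.174,0.004],
], hand=[0.3,1,1,1,1,1,1,1], roll=[0,0,0,0,0,0,0,0])

```text
t: 9.55
tcp_pos: [0.6095, 0.178, 0.1466]
eef_rot: [0.839, -0.544, -0.001, 0.0]
wrist_force: [-0.1, 0.5, 0.4]
grip_width: -0.0001
```

```bash
python3 - <<'E'
from ov import *
o=observe();p=o['tcp_pos'];print(p,o['grip_width'],o['wrist_force'])
s=cam('scene','b_s.png');t=cam('top');w=cam('wrist','b_w.png')
a=overlay(s,[(circ(p,.01),(0,255,0))],(320,120,520,320),2,'');b=overlay(t,[],(40,120,240,320),2,'')
cv2.imwrite('pics/b1.png',np.hstack([a,b]))
E
```

```text
[0.60947248 0.17804654 0.14663799] -0.00010403383582670742 [-0.12947428  0.49629195  0.42317631]
```

View pics/b1.png

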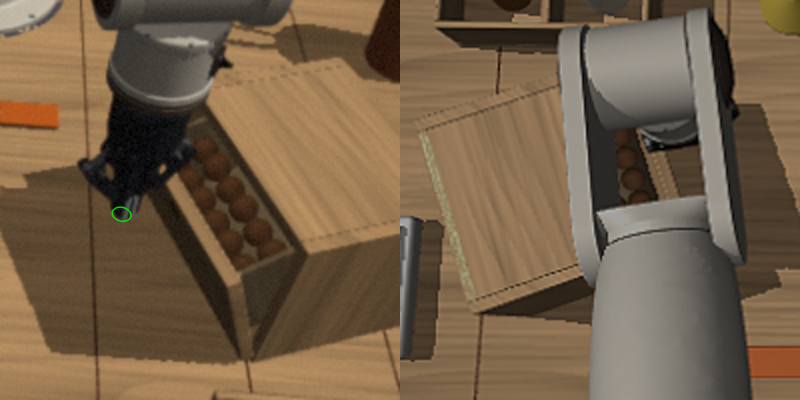

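View pics/b_w.png

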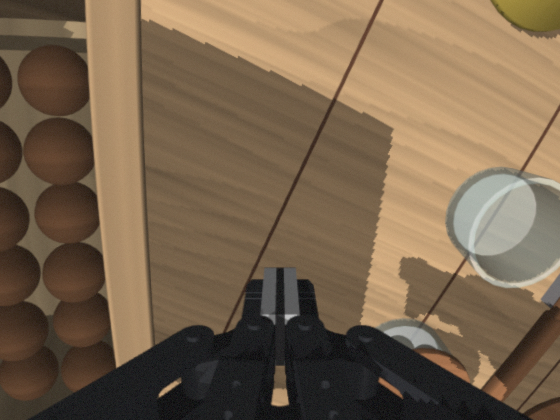

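The wide finger linkage lies in the push plane, so I'll turn the hand a quarter so the jaws run along the panel edge. First, a check on joint 6 room.

```bash
python3 - <<'E'
from h import *
print(observe()['joints'].round(3))
s=cam('scene');t=cam('top')
w=cam('wrist')
# panel outer top edge in wrist image two points -> at z .172
for z in (.166,.172,.178):
    print(z,[atz(w,uv,z).round(4) for uv in ((142,20),(148,180),(153,340))],[atz(w,uv,z).round(4) for uv in ((90,20),(104,180))])
E
```

```text
[1.620e-01 3.110e-01 1.404e+00 1.000e-03 1.421e+00 1.313e+00]
0.166 [array([0.6884, 0.2618, 0.166 ]), array([0.6383, 0.2429, 0.166 ]), array([0.5715, 0.2203, 0.166 ])] [array([0.6819, 0.2781, 0.166 ]), array([0.6317, 0.258 , 0.166 ])]
0.172 [array([0.6883, 0.2595, 0.172 ]), array([0.6406, 0.2415, 0.172 ]), array([0.5769, 0.2199, 0.172 ])] [array([0.6822, 0.275 , 0.172 ]), array([0.6343, 0.2559, 0.172 ])]
0.178 [array([0.6883, 0.2572, 0.178 ]), array([0.6429, 0.2401, 0.178 ]), array([0.5823, 0.2196, 0.178 ])] [array([0.6824, 0.272 , 0.178 ]), array([0.6369, 0.2538, 0.178 ])]
```

>>> carry_out([
  [0.007,-0.02,0.005],
  [0.007,-0.02,0.005],
  [0.007,-0.02,0.005],
  [0.007,-0.02,0.005],
  [0.007,-0.02,0.005],
  [0.007,-0.02,0.005],
  [0.007,-0.02,0.005],
  [0.007,-0.02,0.005],
], hand=[1,1,1,1,1,1,1,1], roll=[0.18,0.36,0.54,0.72,0.9,1.08,1.26,1.44])

```text
t: 10.85
tcp_pos: [0.6187, 0.1581, 0.1574]
eef_rot: [0.989, 0.147, 0.0, -0.003]
wrist_force: [-0.1, -0.6, -0.4]
grip_width: 0.0004
```

>>> carry_out([
  [0,0,0],
  [0,0,0],
], hand=[1,1], roll=[0.06,0.06])

```text
t: 11.1
tcp_pos: [0.6189, 0.1581, 0.1582]
eef_rot: [0.984, 0.176, 0.001, -0.003]
wrist_force: [-0.2, -0.5, 0.3]
grip_width: 0.0003
```

>>> carry_out([
  [-0.007,0.019,-0.006],
  [-0.013,0.038,-0.006],
  [-0.018,0.052,-0.006],
  [-0.021,0.059,-0.006],
  [-0.024,0.066,-0.006],
  [-0.027,0.075,-0.006],
  [-0.03,0.085,-0.006],
  [-0.03,0.085,-0.006],
], hand=[1,1,1,1,1,1,1,1], roll=[0,0,0,0,0,0,0,0])

```text
t: 12.1
tcp_pos: [0.5885, 0.244, 0.152]
eef_rot: [0.984, 0.177, 0.0, -0.003]
wrist_force: [0.5, -0.6, -0.3]
grip_width: 0.0001
```

```bash
python3 - <<'E'
from ov import *
o=observe();p=o['tcp_pos'];print(p,o['wrist_force'])
s=cam('scene')
cv2.imwrite('pics/b2.png',overlay(s,[],(340,120,540,320),3,''))
E
```

```text
[0.58848771 0.24395344 0.1519782 ] [ 0.54831185 -0.59343988 -0.3235607 ]
```

View pics/b2.png

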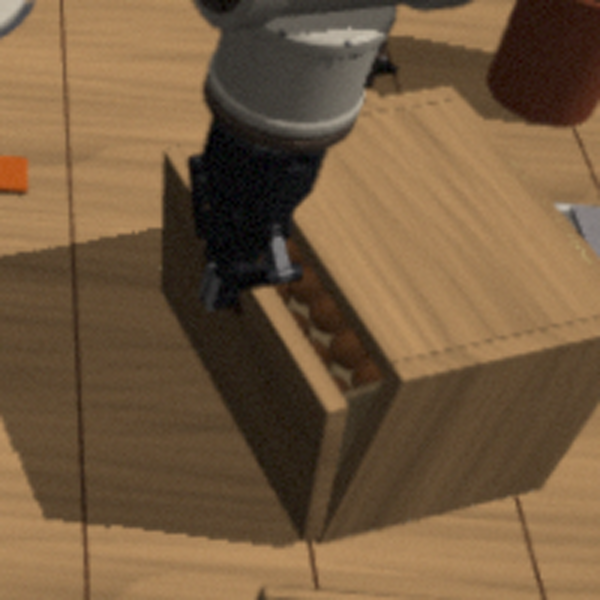

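>>> carry_out([
  [-0.002,0.006,0],
  [-0.004,0.012,0],
  [-0.006,0.018,0],
  [-0.008,0.023,0],
  [-0.01,0.028,0],
  [-0.01,0.028,0],
], hand=[1,1,1,1,1,1], roll=[0,0,0,0,0,0])

```text
t: 12.9
tcp_pos: [0.5783, 0.272, 0.1518]
eef_rot: [0.984, 0.177, 0.0, -0.003]
wrist_force: [-0.7, -0.0, -0.1]
grip_width: 0.0001
```

```bash
python3 - <<'E'
from ov import *
o=observe();p=o['tcp_pos'];print(p,o['wrist_force'])
s=cam('scene')
cv2.imwrite('pics/b3.png',overlay(s,[],(340,120,540,320),3,''))
E
```

```text
[0.57832917 0.27202422 0.15183808] [-0.67661941 -0.0258467  -0.05976808]
```

View pics/b3.png

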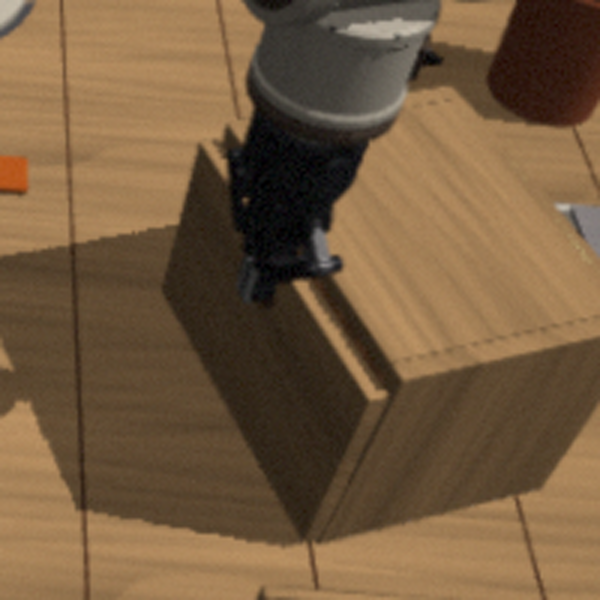

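>>> carry_out([
  [-0.001,0.002,0],
  [-0.001,0.004,0],
  [-0.002,0.006,0],
  [-0.002,0.006,0],
], hand=[1,1,1,1], roll=[0,0,0,0])

```text
t: 13.45
tcp_pos: [0.5772, 0.2763, 0.1518]
eef_rot: [0.984, 0.176, 0.001, -0.002]
wrist_force: [5.4, -13.1, -0.8]
grip_width: 0.0002
```

>>> carry_out([
  [-0.001,0.002,0],
  [-0.001,0.004,0],
  [-0.001,0.004,0],
], hand=[1,1,1], roll=[0,0,0])

```text
t: 13.82
tcp_pos: [0.5772, 0.2763, 0.1518]
eef_rot: [0.985, 0.175, 0.0, 0.002]
wrist_force: [4.4, -34.1, 2.4]
grip_width: -0.0001
```

```bash
python3 - <<'E'
from ov import *
o=observe();p=o['tcp_pos'];print(p,o['wrist_force'])
s=cam('scene')
cv2.imwrite('pics/b4.png',overlay(s,[],(340,120,540,320),3,''))
E
```

```text
[0.57716622 0.27631168 0.15183783] [  4.41954286 -34.09929835   2.40350485]
```

View pics/b4.png

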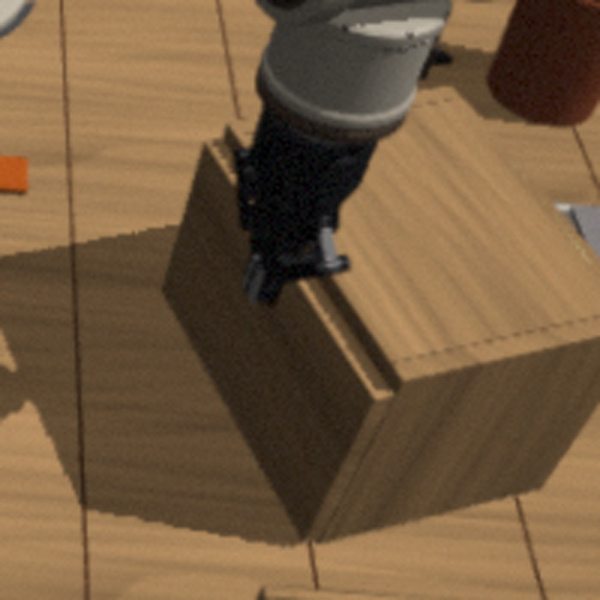

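Firm stop (34 N, no movement). Backing off and checking that the panel is really upright rather than the hand having met the cabinet.

>>> carry_out([
  [0.005,-0.015,0],
  [0.014,-0.04,0],
  [0.02,-0.06,0.02],
  [0.0,-0.08,0.06],
  [-0.05,-0.09,0.1],
  [-0.1,-0.11,0.1],
  [-0.15,-0.14,0.1],
  [-0.15,-0.14,0.1],
], hand=[1,1,1,1,1,1,1,1], roll=[0,0,0,0,0,0,0,0])

```text
t: 14.88
tcp_pos: [0.425, 0.1352, 0.2542]
eef_rot: [0.985, 0.175, 0.002, 0.001]
wrist_force: [1.4, 0.4, 0.5]
grip_width: -0.0001
```

```bash
python3 - <<'E'
from ov import *
o=observe();p=o['tcp_pos'];print(p,o['wrist_force'])
s=cam('scene','s5.png');t=cam('top','t5.png')
cv2.imwrite('pics/b5.png',np.hstack([overlay(s,[],(380,150,520,310),3.6,'')[:576,:400],overlay(t,[],(40,140,180,280),2.8571,'')[:576] if 0 else cv2.resize(overlay(t,[],(40,140,200,300),3.6,''),(400,576))[:576]]))
E
```

```text
[0.42501744 0.13517456 0.25420945] [1.44775714 0.37689578 0.50791366]
```

View pics/b5.png

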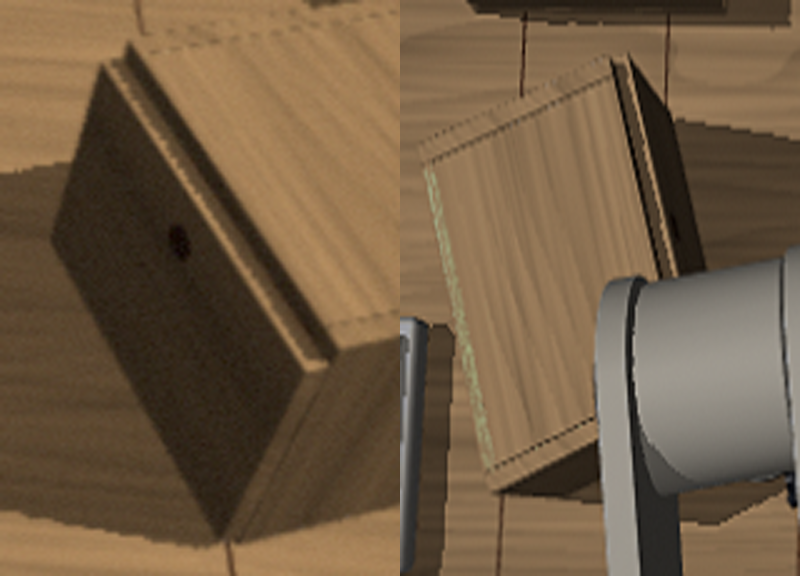

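View pics/t5.png

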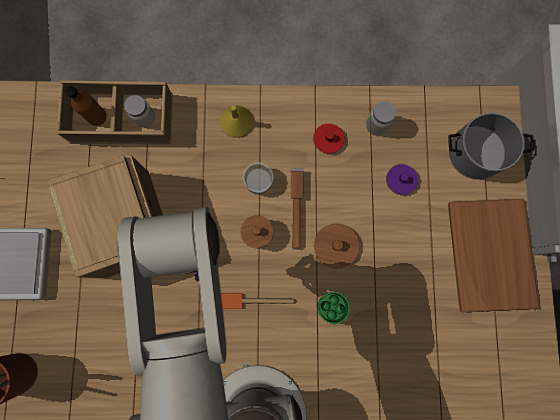

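```bash
python3 - <<'E'
from ov import *
s=cam('scene')
C=lambda x,y:(380+(x+.5)/3.6-.5,150+(y+.5)/3.6-.5)
n=np.array([-.335,.942])
for nm,uv,z in [('topR',(102,64),.185),('topF',(306,374),.185),('botR',(52,238),.01),('botF',(222,543),.005),('botF',(222,543),.01),('cabTopR',(128,42),.2),('cabTopF',(333,350),.2)]:
    P=atz(s,C(*uv),z);print(nm,P.round(4),'n',(P[:2]@n).round(4))
tR=atz(s,C(102,64),.185)[:2];tF=atz(s,C(306,374),.185)[:2]
print(np.linalg.norm(tF-tR),np.degrees(np.arctan2(*(tF-tR)[::-1])))
E
```

```text
topR [0.4548 0.2441 0.185 ] n 0.0775
topF [0.6968 0.3319 0.185 ] n 0.0793
botR [0.4466 0.2463 0.01  ] n 0.0824
botF [0.6904 0.3356 0.005 ] n 0.0849
botF [0.6937 0.3338 0.01  ] n 0.0821
cabTopR [0.449 0.258 0.2  ] n 0.0927
cabTopF [0.691 0.343 0.2  ] n 0.0917
0.25741948372945045 19.956277629124443
```

The panel measures 4 mm proud at the top, which is at the edge of the calibration error. I'll push again with the fingers higher, so that only the tips can touch anything.

>>> carry_out([
  [0.05,0.01,0],
  [0.1,0.03,0],
  [0.14,0.06,0],
  [0.17,0.085,0],
  [0.17,0.085,-0.04],
  [0.17,0.085,-0.084],
  [0.17,0.085,-0.084],
  [0.17,0.085,-0.084],
], hand=[1,1,1,1,1,1,1,1], roll=[0,0,0,0,0,0,0,0])

```text
t: 16.02
tcp_pos: [0.5987, 0.2217, 0.1706]
eef_rot: [0.985, 0.175, 0.002, 0.001]
wrist_force: [0.3, -0.3, 0.8]
grip_width: 0.0003
```

>>> carry_out([
  [-0.005,0.014,0],
  [-0.01,0.028,0],
  [-0.014,0.04,0],
  [-0.017,0.048,0],
  [-0.018,0.052,0],
  [-0.019,0.055,0],
  [-0.02,0.058,0],
  [-0.021,0.06,0],
], hand=[1,1,1,1,1,1,1,1], roll=[0,0,0,0,0,0,0,0])

```text
t: 17.02
tcp_pos: [0.5795, 0.2774, 0.1707]
eef_rot: [0.985, 0.174, 0.003, 0.005]
wrist_force: [14.8, -43.1, 0.5]
grip_width: 0.0004
```

Same stop position (within 0.5 mm along the push direction) at 45 N with only the tips in contact, so the bin is on its stop. Retreating for the final check.

>>> carry_out([
  [0.005,-0.015,0],
  [0.014,-0.04,0],
  [0.02,-0.06,0.02],
  [0.0,-0.08,0.06],
  [-0.05,-0.09,0.09],
  [-0.1,-0.11,0.09],
  [-0.15,-0.14,0.09],
  [-0.15,-0.14,0.09],
], hand=[1,1,1,1,1,1,1,1], roll=[0,0,0,0,0,0,0,0])

```text
t: 18.02
tcp_pos: [0.4274, 0.1361, 0.2631]
eef_rot: [0.985, 0.173, 0.004, 0.005]
wrist_force: [0.9, 1.5, 1.6]
grip_width: 0.0001
```

```bash
python3 - <<'E'
from ov import *
o=observe();print(o['tcp_pos'],o['wrist_force'])
s=cam('scene');t=cam('top')
R=(.508,.0043)
it=[(circ((*R,.058),.047),(0,255,0)),(circ((*R,.086),.012),(255,255,0))]
a=overlay(s,it,(260,180,340,260),5,'');b=overlay(t,it,(218,190,298,270),5,'');c=cv2.resize(overlay(s,[],(380,150,520,310),3.6,'')[:,:400],(400,400))[:, :]
cv2.imwrite('pics/f1.png',cv2.resize(np.hstack([a,b,cv2.resize(c,(400,400))]),None,fx=.66,fy=.66))
cv2.imwrite('pics/f2.png',overlay(s,[],(380,150,520,310),3.6,''))
E
```

```text
[0.42735815 0.13612674 0.2630549 ] [0.8806159  1.50410091 1.58905024]
```

View pics/f1.png

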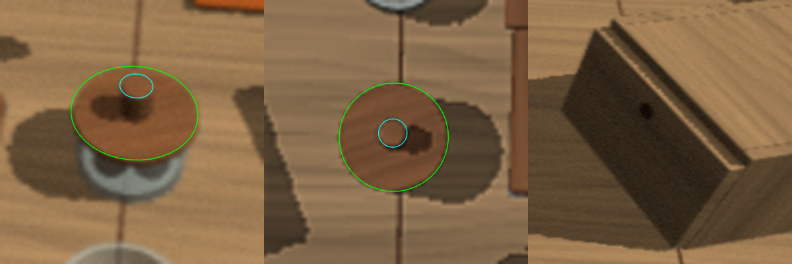

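View pics/f2.png

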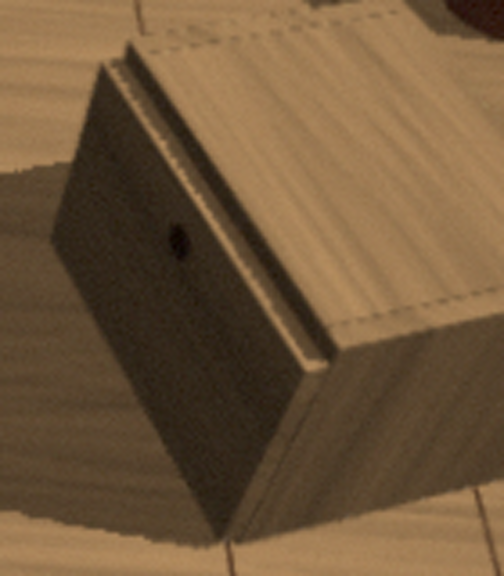

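The scene picture shows the lid level and centred on the ramekin, and the panel parallel to the cabinet's front edge. Handing in.

```bash
python3 -c "
from bench import *
print(job_done())"
```

```text
the job is handed in; nothing more can be done
None
```

I put the small wooden lid on the walnut ramekin, then pushed the cabinet's tilt-out bin shut. The job went in at about 18 s of the 51 s allowed, with the arm clear of everything.

- **Lid:** In the scene and top pictures it matches the expected seated outline to about 1–2 mm, level with its disc on the rim. I saw no sign that the ramekin moved or tipped.
- **Bin:** I pushed it to a firm stop twice, at 34 N and 45 N, with the fingers at two different heights. It stopped at the same place both times to within 0.5 mm, so I take it as fully shut.
- **Disagreement:** One single-camera measurement had the panel's top about 4 mm further out than its bottom, a little more than the 2 mm camera calibration error. The panel looks parallel to the cabinet front in the last picture, so I trust the stop test over that reading.

The look-alike lids and ramekins were not touched.

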